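Hold the glaze chest's lid at its balance point

TASK

I am about to screw a new stay onto this glaze chest, so its lid must weigh nothing on the hinges. First swing the chest's yellow outrigger leg all the way out until it snaps into its end stop, and only then raise the green lid by its steel bar to its balance point, where it would fall neither shut nor open, never letting it topple over backwards. Finish while still holding the lid there in the gripper, with the leg still out, and leave the mug, the jar and the stone undisturbed.

Things in the scene. Friction and masses are not known exactly. Their poses are not given: they have to be found in the camera images.
- chest: Plywood glaze chest, fixed to the table, 240 (its x) by 160 (its y) by 85 mm high without the lid. Origin: centre of its underside, on the table; z up. The lid's hinges and the leg are on its +y side, the lid's bar sticks out on its -y side.
- lid (a joint): Hinge of the green lid (240 x 160 x 50 mm thick, about 0.6 kg give or take a fifth), rad. 0 = shut, grows as the lid opens; stop at 1.95. The hinge is nearly free and runs along the chest's x through the lid's lower rear edge. Because the lid is thick, its balance point is at 1.293 (bar end a little short of upright): below that it falls shut, above it falls open.
- lid_hinge (a point): Middle of the lid's hinge line: in the chest's frame at y +80 mm, 85 mm above the table.
- lid_bar (a point): Middle of the round steel bar by which the lid is lifted: 14 mm thick, parallel to the chest's x, 150 mm long between the centres of its two side arms, clear gap of 43 mm to the lid's front face. 210 mm from the hinge line along the lid and 25 mm above the lid's underside; with the lid shut it is 110 mm above the table. The bar can turn between gripper pads.
- lid_com (a point): Centre of mass of the lid with its bar (inside the lid): 88 mm from the hinge line along the lid, 25 mm above the lid's underside. At the balance point it stands straight above the hinge line.
- leg (a joint): Upright hinge of the yellow outrigger leg, rad. 0 = folded along the rear wall, pointing to the chest's +x; 1.571 = fully out at its end stop, pointing to the chest's +y (counter-clockwise from above). Starts at 0.45 to 0.9; friction 0.08 N m keeps it where it is left. A sprung roller resists from 1.1 to 1.35 (up to 0.3 N m, 2 N at the post); past 1.43 it snaps the leg home and keeps it there.
- leg_hinge (a point): Axis of the leg's hinge, 12 mm above the table: in the chest's frame at x -75, y +95 mm. The leg is a flat bar 152 mm long, 22 mm wide, its top 17 mm above the table.
- leg_post (a point): Centre of the top of the round orange post on the leg's outer end, for grasping or pushing: 18 mm thick, its top 100 mm above the table, 140 mm from the leg's hinge axis. It is rigid with the leg.
- mug: White mug with brown bands, 82 mm wide, 100 mm tall, loose; origin at the centre of its underside. Bystander.
- jar: Amber jar with a white cap, 60 mm wide, 75 mm tall, loose; origin at the centre of its underside. Bystander.
- stone: Grey pebble, 60 mm wide, 32 mm tall, loose; origin at the centre of its underside. Bystander.

How it is judged:
By the outcome, as a careful person would: the job done as asked, in the order asked, and still so for the second after the job is handed in, while the arm keeps its last pose, push and grip.
It also fails if it takes over 56 s, if anything falls off the work surface, if the arm or the gripper's body presses on something with over 40 N, if the wrist force passes 120 N, or if a joint passes its speed limit or range.

ROBOT

A 7-joint arm with a two-finger parallel gripper is mounted at the origin on the work surface. World frame = base frame: x ahead of the robot, y to its left, z up, the work surface at z = 0. Lengths are in m, angles in rad, forces in N, time in s.
With the tool pointing down it reaches from about 0.4 to 0.875 m from the base axis. Payload 6.5 kg.
Tool frame: the origin (TCP) lies on the centre line of the jaws, within the pads' length; the fingertips stand 17 mm ahead of it and the grasp point (between the pads) lies 2 mm behind it (robot.finger_overhang is the distance from the TCP to the fingertips, in m); z points along the fingers, y is the direction in which the jaws open and shut (so a half turn about z gives the same grasp; the last joint's range is limited). The gripper opens to 85 mm and grips with 20 to 120 N. Pads are 22 mm wide; open, the fingers measure 114 mm over their backs; the gripper's body (76 mm by 85 mm) begins 54 mm behind the grasp point. The pads swing forward as they close: fully open they stand 13 mm farther back than shut.
Start: joints at [1.172, 0.536, -0.004, 1.538, 0.003, 1.067, -0.071], TCP at [0.212, -0.614, 0.248] pointing down, gripper open.
Joint ranges: [-2.7, 2.7], [-0.37, 2.16], [-1.27, 1.26], [0.24, 2.4], [-1.31, 4.45], [0.19, 1.91], [-2.76, 2.76]. Speed limits (rad/s): [2.39, 2.39, 3.14, 3.14, 3.14, 3.14, 3.14].

INTERFACE

Orientations are given as a unit quaternion [x, y, z, w].
In Python, from plant import telemetry, viewer, robot, nets gives the robot as it stands. The module is installed in compiled form; this text tells all that it offers.
- The arm moves only by the shell command python3 -m crank 'ROWS' [FORCE]. ROWS is JSON, a list of rows, each an object of numbers: "dx", "dy", "dz": the shift along the world's x, y, z in mm; "wx", "wy", "wz": the turn, a rotation vector about the world's x, y, z in degrees; "fingers": the finger opening in mm, from 0 to 85.4. In form: [{"dx": .., "dy": .., "dz": .., "wx": .., "wy": .., "wz": .., "fingers": ..}, ...]. A call has exactly 10 rows; each row is the pose to reach, as a shift and turn from the pose commanded when the call began; what a row does not reach only later rows make up. A row lasts 1/8 s, in which the tool goes at most 62.5 mm and 10.7 degrees, less where a joint would pass 70% of its speed; a pose out of reach is approached as far as the arm can. A call with a gripper value outside its range is refused whole. The fingers move at their own pace and stop on an object; FORCE is the grip in N (left out, the last holds). Time passes only in rows, so rows that repeat a pose let the fingers close, or fill a call up. It gives the time, the measured TCP pose, the force and the opening at its end, in the units of the state.
- telemetry.get_obs(): the state, without advancing time (a new reading comes with each control period).
- viewer.snapshot(name): name is "scene" or "top"; returns (picture, depth): 384x512x3 uint8, red, green, blue; 384x512 float32, m along the optical axis (not along the pixel's ray), 0 where there is no reading.
- viewer.camera_info(name): a dict with "K" (3x3 intrinsics, pixels), "xyz" and "orientation" of the camera in the world. Camera axes: x right, y up, looking along -z (the intrinsics and any distortion apply to the point x, -y, -z); pixel columns grow to the right and rows downward; lengths in m; the calibration is good to about 2 mm. A picture is of the moment at which its call begins. camera_info takes no time and is no camera call.
- robot.finish_job(): hands the job in, once; it reports no verdict.
Trained networks look in the newest picture that a camera, given by its name, has taken for a name from the list of things; names that differ only in an ending like _2 or _b are one class to them, and where a whole thing is asked for, a point or a joint stands for the part that bears it (a point fixed in the world has none). Each returns a list of dicts, best first, with "score" (0 to 1); they miss things now and then, are a little off and sometimes report something else, mostly with a low value. They report only what shows in the picture. A call takes as long as a camera call.
- nets.find_in(query, camera): "point" ([column, row] in pixels, amid what is visible of it).
- nets.cut_out(query, camera): "region" (384x512 bool, what is visible of it) and "point" ([column, row] in pixels, amid what is visible of it).
- nets.pinpoint(query, camera): "point" ([column, row] in pixels: a listed point, or the origin of a listed thing).
The state is a dict: "time_s": time; "joint_pos": joint angles; "joint_vel": joint speeds; "joint_torque": joint torques, N m; "position": TCP position; "ee_rot": TCP orientation; "wrist_force": force on the tool from outside, world axes, zero at the start; "torque": the same for the moment, N m; "finger_gap": finger opening in m.
Only numpy, scipy, OpenCV 4.12 (cv2) and the standard library are available. Lean on these libraries where they do the work, as an engineer would, in place of code of your own. Each camera call takes 0.05 s, during which the arm holds its last target. There are 200 camera calls.

## Working session

There is one attempt and no reset: what is moved stays moved. The work goes in short steps, Python scripts to look and compute and a shell command to move; the robot and the scene stay as the last step left them, time stands still between calls to the robot, and variables do not carry over. Pictures are saved under pics/ and viewed, about 8 in all and at most 12, crops included, and the job is handed in when it is done.

```bash
mkdir -p pics; cat > h.py <<'E'
import numpy as np,cv2
from scipy.spatial.transform import Rotation as R
from plant import telemetry, viewer, robot, nets
def w(cam,px,depth=None,z=None):
    ci=viewer.camera_info(cam);K=np.array(ci["K"]);c=np.array(ci["xyz"])
    o=np.array(ci["orientation"]);M=R.from_quat(o).as_matrix() if o.size==4 else o
    d=np.linalg.inv(K)@[px[0],px[1],1];d=M@[d[0],-d[1],-d[2]]
    return c+d*(depth if depth is not None else (z-c[2])/d[2])
def cloud(cam,D,m):
    r,c=np.nonzero(m&(D>0));return np.array([w(cam,(a,b),D[b,a]) for a,b in zip(c,r)])
E
python3 - <<'E'
from h import *
ims=[]
for cam in("scene","top"):
    I,D=viewer.snapshot(cam);I=I.copy();np.save(cam+"_D.npy",D)
    ci=viewer.camera_info(cam);print(cam,{k:np.round(v,3).tolist() for k,v in ci.items() if k!='name' and not isinstance(v,str)})
    for q,z in(("lid_bar",.11),("lid_hinge",.085),("leg_hinge",.012),("leg_post",.1),("chest",0),("mug",0),("jar",0),("stone",0)):
        for r in nets.pinpoint(q,cam)[:2]:
            p=r["point"];print(cam,q,round(r["score"],2),np.round(p,1),np.round(w(cam,p,z=z),3))
            cv2.circle(I,tuple(int(v) for v in p),3,(255,0,255),1);cv2.putText(I,q,tuple(int(v) for v in p),0,.35,(255,0,255))
    ims.append(I)
for n,I in zip("st",ims): cv2.imwrite(f"pics/{n}0.png",cv2.resize(I,(768,576))[:,:,::-1])
o=telemetry.get_obs();print(o)
E
```

```text
scene {'K': [[373.946, 0.0, 255.112], [0.0, 373.946, 190.96], [0.0, 0.0, 1.0]], 'xyz': [0.918, -0.206, 0.789], 'orientation': [0.215, 0.154, 0.583, 0.768]}
scene lid_bar 0.8 [237.1 219.4] [ 0.589 -0.14   0.11 ]
scene leg_post 0.87 [374. 196.] [0.607 0.156 0.1  ]
scene chest 0.68 [262.8 161.6] [ 0.393 -0.025  0.   ]
scene chest 0.65 [294.6 220.4] [ 0.574 -0.     0.   ]
scene mug 0.68 [190.9 287.4] [ 0.665 -0.264  0.   ]
scene jar 0.76 [262.4 160.3] [ 0.388 -0.025  0.   ]
scene stone 0.68 [203.9 202.1] [ 0.469 -0.195  0.   ]
scene stone 0.33 [293.8 220.1] [ 0.572 -0.002  0.   ]
top {'K': [[388.028, 0.0, 259.753], [0.0, 388.028, 186.549], [0.0, 0.0, 1.0]], 'xyz': [0.484, -0.115, 0.806], 'orientation': [-0.042, 0.013, 0.717, -0.695]}
top lid_bar 0.92 [280.5 159.4] [ 0.587 -0.125  0.11 ]
top leg_hinge 0.87 [182. 222.] [0.479 0.08  0.012]
top leg_post 0.81 [126.  160.2] [0.597 0.162 0.1  ]
top chest 0.96 [222.6 180. ] [ 0.564 -0.004  0.   ]
top mug 0.88 [346.1 121.4] [ 0.678 -0.266  0.   ]
top jar 0.82 [231.7 265.3] [ 0.387 -0.019  0.   ]
top jar 0.15 [318.  223.8] [ 0.467 -0.199  0.   ]
top stone 0.75 [318.1 222.2] [ 0.47 -0.2   0.  ]
{'time_s': 0.9, 'joint_pos': array([ 1.17179751,  0.53637836, -0.00437246,  1.53790751,  0.00260068,
        1.06726423, -0.07122811]), 'joint_vel': array([-0.00135366, -0.0001773 ,  0.00152321, -0.00104535, -0.00147391,
       -0.00113159,  0.00062842]), 'joint_torque': array([ 5.89613846e-04, -5.83336222e+01,  1.04806166e+00, -2.59445179e+01,
        1.24296857e-02,  1.76037101e-03,  1.67969372e-06]), 'position': array([ 0.21233438, -0.61434317,  0.24830125]), 'ee_rot': array([ 9.86188767e-01,  1.65625222e-01, -1.54858013e-05,  2.85046324e-05]), 'wrist_force': array([ 0.87550856, -0.67009757, -0.68549375]), 'torque': array([-0.00217219,  0.02351284,  0.00614193]), 'finger_gap': 0.08550753844431272}
```

View pics/s0.png

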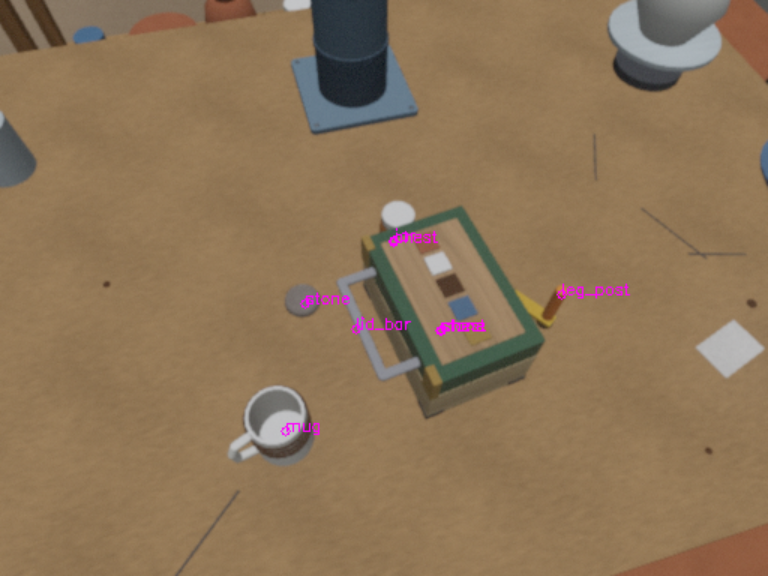

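View pics/t0.png

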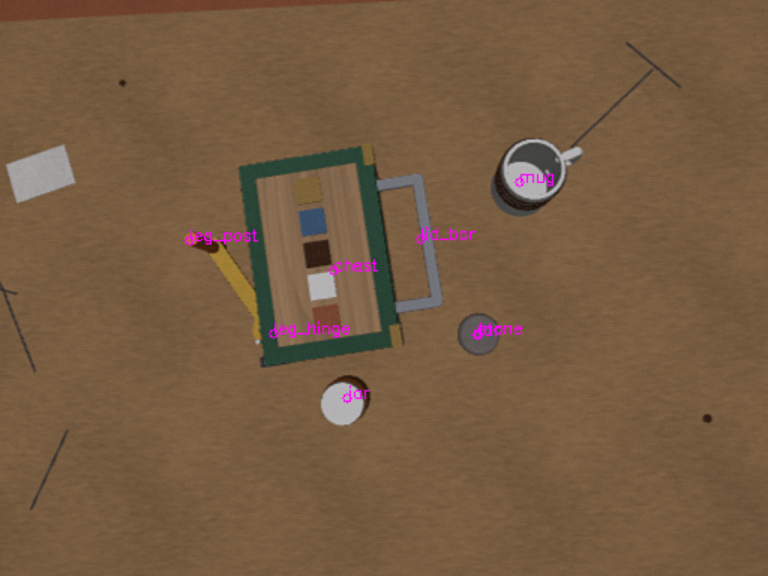

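```bash
python3 - <<'E'
from h import *
for cam in("top","scene"):
    I,D=viewer.snapshot(cam)
    for q in("lid","lid_bar","leg_post"):
        r=nets.cut_out(q,cam)
        if not r: print(cam,q,None);continue
        P=cloud(cam,D,r[0]["region"])
        print(cam,q,round(r[0]["score"],2),len(P),np.round(np.percentile(P,[2,50,98],axis=0),3).tolist())
        if q=="lid":
            T=P[np.abs(P[:,2]-.135)<.006];rc=cv2.minAreaRect((T[:,:2]*1000).astype(np.float32));print(rc,np.round(cv2.boxPoints(rc)),T[:,2].mean())
E
```

```text
Traceback (most recent call last):
  File "h.py", line 10, in cloud
    r,c=np.nonzero(m&(D>0));return np.array([w(cam,(a,b),D[b,a]) for a,b in zip(c,r)])
                                             ~^^^^^^^^^^^^^^^^^^
  File "h.py", line 5, in w
    ci=viewer.camera_info(cam);K=np.array(ci["K"]);c=np.array(ci["xyz"])
ValueError: time passes only in moves, steps and waits
```

The pictures show the chest yawed with its bar towards the mug and stone (bar at about 430,237 in the top view). The leg is part-folded, with the post at about (200,240), and the jar is close to the chest's -x end at (343,403). I'll vectorise the point cloud code.

```bash
cat >> h.py <<'E'
def cloud(cam,D,m):
    ci=viewer.camera_info(cam);K=np.array(ci["K"]);c=np.array(ci["xyz"]);M=R.from_quat(ci["orientation"]).as_matrix()
    v,u=np.nonzero(m&(D>0));d=np.linalg.inv(K)@np.array([u,v,np.ones(len(u))]);d[1:]*=-1
    return c+(M@(d*D[v,u])).T
E
python3 - <<'E'
from h import *
for cam in("top","scene"):
    I,D=viewer.snapshot(cam)
    for q in("lid","lid_bar","leg_post"):
        r=nets.cut_out(q,cam)
        if not r: print(cam,q,None);continue
        P=cloud(cam,D,r[0]["region"])
        print(cam,q,round(r[0]["score"],2),len(P),np.round(np.percentile(P,[2,50,98],axis=0),3).tolist())
        if q=="lid":
            T=P[np.abs(P[:,2]-.135)<.006];rc=cv2.minAreaRect((T[:,:2]*1000).astype(np.float32));print(rc,np.round(cv2.boxPoints(rc)).tolist(),T[:,2].mean())
        B=P[np.abs(P[:,2]-(.117 if q=="lid_bar" else .1))<.008]
        if q!="lid" and len(B)>4: print(cv2.minAreaRect((B[:,:2]*1000).astype(np.float32)))
print(telemetry.get_obs()["time_s"])
E
```

```text
top lid 0.74 13313 [[0.457, -0.134, 0.113], [0.569, -0.012, 0.135], [0.684, 0.076, 0.139]]
((570.6742553710938, -3.7866668701171875), (241.05477905273438, 162.07778930664062), 7.042751789093018) [[441.0, 62.0], [461.0, -99.0], [700.0, -69.0], [680.0, 91.0]] 0.13524496157891608
top lid_bar 0.73 13678 [[0.455, -0.135, 0.031], [0.57, -0.013, 0.135], [0.687, 0.078, 0.139]]
((585.0921020507812, -110.28646850585938), (240.00997924804688, 56.90607452392578), 7.057234764099121)
top leg_post 0.85 720 [[0.477, 0.102, 0.012], [0.571, 0.14, 0.017], [0.609, 0.163, 0.1]]
((600.2216186523438, 159.56625366210938), (14.50931167602539, 15.427698135375977), 44.16209030151367)
scene lid 0.84 9842 [[0.46, -0.134, 0.097], [0.592, -0.018, 0.137], [0.695, 0.077, 0.141]]
((571.1134033203125, -4.333351135253906), (243.18692016601562, 162.78729248046875), 6.962053298950195) [[441.0, 62.0], [460.0, -100.0], [702.0, -70.0], [682.0, 91.0]] 0.13741151987012667
scene lid_bar 0.91 9737 [[0.461, -0.134, 0.1], [0.593, -0.017, 0.137], [0.695, 0.076, 0.141]]
((620.922607421875, -65.52822875976562), (286.34375, 154.23739624023438), 40.12159729003906)
scene leg_post 0.88 380 [[0.56, 0.136, 0.006], [0.601, 0.153, 0.022], [0.613, 0.166, 0.103]]
((602.047119140625, 159.7015380859375), (14.045547485351562, 15.055685043334961), 18.722179412841797)
1.4
```

```bash
python3 -m crank '[{"dx":10,"dy":20,"dz":5,"wz":1,"fingers":60},{"dx":30,"dy":60,"dz":10,"wz":3,"fingers":60},{"dx":55,"dy":110,"dz":10,"wz":5,"fingers":60},{"dx":80,"dy":160,"dz":10,"wz":7,"fingers":60},{"dx":105,"dy":210,"dz":10,"wz":9,"fingers":60},{"dx":130,"dy":260,"dz":10,"wz":11,"fingers":60},{"dx":155,"dy":310,"dz":10,"wz":13,"fingers":60},{"dx":180,"dy":360,"dz":10,"wz":15,"fingers":60},{"dx":195,"dy":388,"dz":10,"wz":15,"fingers":60},{"dx":200,"dy":398,"dz":10,"wz":15,"fingers":60}]' 30; python3 -c "
from h import *
print(telemetry.get_obs()['joint_pos'].round(2))"
```

```text
[ 1.17  0.54 -0.    1.54  0.    1.07 -0.07]validation failed for argument at $[0]...
```

```bash
python3 -m crank '[{"dx":10,"dy":20,"dz":5,"wx":0,"wy":0,"wz":1,"fingers":60},{"dx":30,"dy":60,"dz":10,"wx":0,"wy":0,"wz":3,"fingers":60},{"dx":55,"dy":110,"dz":10,"wx":0,"wy":0,"wz":5,"fingers":60},{"dx":80,"dy":160,"dz":10,"wx":0,"wy":0,"wz":7,"fingers":60},{"dx":105,"dy":210,"dz":10,"wx":0,"wy":0,"wz":9,"fingers":60},{"dx":130,"dy":260,"dz":10,"wx":0,"wy":0,"wz":11,"fingers":60},{"dx":155,"dy":310,"dz":10,"wx":0,"wy":0,"wz":13,"fingers":60},{"dx":180,"dy":360,"dz":10,"wx":0,"wy":0,"wz":15,"fingers":60},{"dx":195,"dy":388,"dz":10,"wx":0,"wy":0,"wz":15,"fingers":60},{"dx":200,"dy":398,"dz":10,"wx":0,"wy":0,"wz":15,"fingers":60}]' 30; python3 -c "
from h import *
print(telemetry.get_obs()['joint_pos'].round(2))"
```

```text
time_s: 2.65
position: [0.4133, -0.2147, 0.2585]
ee_rot: [0.956, 0.295, 0.0, 0.0]
wrist_force: [-0.8, -1.1, -0.3]
finger_gap: 0.0599
[ 0.61  0.22 -0.27  1.99  0.07  0.94 -0.66]
```

```bash
python3 -m crank '[{"dx":12,"dy":24,"dz":0,"wx":0,"wy":0,"wz":0,"fingers":60},{"dx":35,"dy":70,"dz":0,"wx":0,"wy":0,"wz":0,"fingers":60},{"dx":60,"dy":120,"dz":0,"wx":0,"wy":0,"wz":0,"fingers":60},{"dx":85,"dy":170,"dz":0,"wx":0,"wy":0,"wz":0,"fingers":60},{"dx":110,"dy":220,"dz":0,"wx":0,"wy":0,"wz":0,"fingers":60},{"dx":135,"dy":270,"dz":0,"wx":0,"wy":0,"wz":0,"fingers":60},{"dx":160,"dy":320,"dz":0,"wx":0,"wy":0,"wz":0,"fingers":60},{"dx":180,"dy":359,"dz":0,"wx":0,"wy":0,"wz":0,"fingers":60},{"dx":187,"dy":374,"dz":0,"wx":0,"wy":0,"wz":0,"fingers":60},{"dx":188,"dy":375,"dz":0,"wx":0,"wy":0,"wz":0,"fingers":60}]' 30
python3 -m crank '[{"dx":0,"dy":0,"dz":-20,"wx":0,"wy":0,"wz":0,"fingers":60},{"dx":0,"dy":0,"dz":-55,"wx":0,"wy":0,"wz":0,"fingers":60},{"dx":0,"dy":0,"dz":-90,"wx":0,"wy":0,"wz":0,"fingers":60},{"dx":0,"dy":0,"dz":-115,"wx":0,"wy":0,"wz":0,"fingers":60},{"dx":0,"dy":0,"dz":-135,"wx":0,"wy":0,"wz":0,"fingers":60},{"dx":0,"dy":0,"dz":-150,"wx":0,"wy":0,"wz":0,"fingers":60},{"dx":0,"dy":0,"dz":-160,"wx":0,"wy":0,"wz":0,"fingers":60},{"dx":0,"dy":0,"dz":-168,"wx":0,"wy":0,"wz":0,"fingers":60},{"dx":0,"dy":0,"dz":-172,"wx":0,"wy":0,"wz":0,"fingers":60},{"dx":0,"dy":0,"dz":-172,"wx":0,"wy":0,"wz":0,"fingers":60}]' 30
python3 -c "
from h import *
print(telemetry.get_obs()['joint_pos'].round(2))
I,D=viewer.snapshot('scene');cv2.imwrite('pics/s1.png',cv2.resize(I[100:300,220:480],(780,600))[:,:,::-1])"
```

```text
time_s: 3.9
position: [0.6005, 0.158, 0.2579]
ee_rot: [0.956, 0.293, -0.0, 0.0]
wrist_force: [0.4, 0.1, -0.6]
finger_gap: 0.0598
time_s: 5.15
position: [0.6004, 0.1588, 0.0863]
ee_rot: [0.956, 0.293, 0.0, 0.0]
wrist_force: [0.1, -0.6, -0.4]
finger_gap: 0.0598
[-0.09  0.72 -0.34  1.7   0.32  0.78 -1.56]
```

View pics/s1.png

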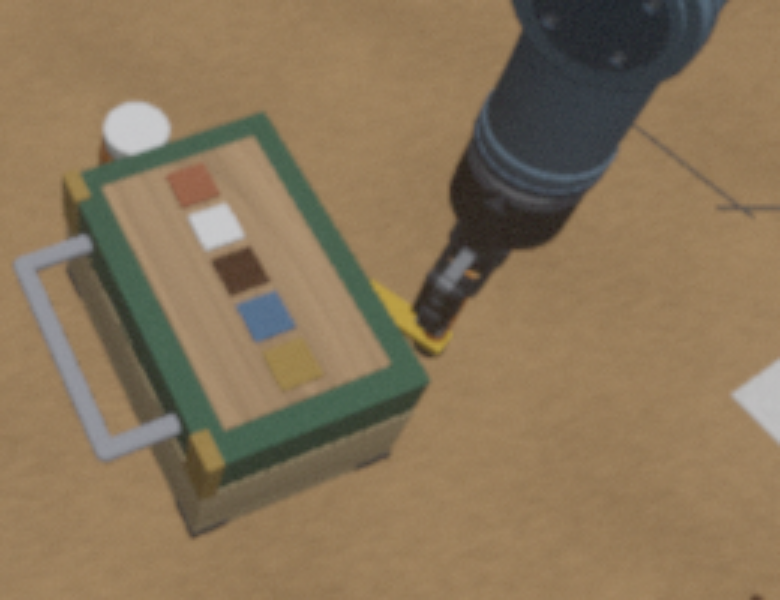

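```bash
python3 -m crank '[{"dx":0,"dy":0,"dz":0,"wx":0,"wy":0,"wz":0,"fingers":10},{"dx":0,"dy":0,"dz":0,"wx":0,"wy":0,"wz":0,"fingers":10},{"dx":0,"dy":0,"dz":0,"wx":0,"wy":0,"wz":0,"fingers":10},{"dx":0,"dy":0,"dz":0,"wx":0,"wy":0,"wz":0,"fingers":10},{"dx":0,"dy":0,"dz":0,"wx":0,"wy":0,"wz":0,"fingers":10},{"dx":0,"dy":0,"dz":0,"wx":0,"wy":0,"wz":0,"fingers":10},{"dx":0,"dy":0,"dz":0,"wx":0,"wy":0,"wz":0,"fingers":10},{"dx":0,"dy":0,"dz":0,"wx":0,"wy":0,"wz":0,"fingers":10},{"dx":0,"dy":0,"dz":0,"wx":0,"wy":0,"wz":0,"fingers":10},{"dx":0,"dy":0,"dz":0,"wx":0,"wy":0,"wz":0,"fingers":10}]' 30
```

```text
time_s: 6.45
position: [0.6005, 0.1587, 0.0865]
ee_rot: [0.956, 0.293, 0.0, 0.0]
wrist_force: [-1.0, -1.0, 5.8]
finger_gap: 0.017
```

```bash
python3 -m crank '[{"dx":-3,"dy":4,"dz":0,"wx":0,"wy":0,"wz":2,"fingers":10},{"dx":-8,"dy":11,"dz":0,"wx":0,"wy":0,"wz":6,"fingers":10},{"dx":-16,"dy":20,"dz":0,"wx":0,"wy":0,"wz":11,"fingers":10},{"dx":-26,"dy":29,"dz":0,"wx":0,"wy":0,"wz":16,"fingers":10},{"dx":-36,"dy":36,"dz":0,"wx":0,"wy":0,"wz":21,"fingers":10},{"dx":-46,"dy":43,"dz":0,"wx":0,"wy":0,"wz":26,"fingers":10},{"dx":-57,"dy":48,"dz":0,"wx":0,"wy":0,"wz":31,"fingers":10},{"dx":-68,"dy":53,"dz":0,"wx":0,"wy":0,"wz":36,"fingers":10},{"dx":-75,"dy":55,"dz":0,"wx":0,"wy":0,"wz":39,"fingers":10},{"dx":-75,"dy":55,"dz":0,"wx":0,"wy":0,"wz":39,"fingers":10}]' 30
```

```text
time_s: 7.7
position: [0.5258, 0.2141, 0.0866]
ee_rot: [0.803, 0.596, 0.001, 0.0]
wrist_force: [2.8, 0.9, 3.2]
finger_gap: 0.0173
```

```bash
python3 -m crank '[{"dx":-5,"dy":2,"dz":0,"wx":0,"wy":0,"wz":2,"fingers":10},{"dx":-11,"dy":3,"dz":0,"wx":0,"wy":0,"wz":5,"fingers":10},{"dx":-23,"dy":5,"dz":0,"wx":0,"wy":0,"wz":10,"fingers":10},{"dx":-36,"dy":6,"dz":0,"wx":0,"wy":0,"wz":15,"fingers":10},{"dx":-48,"dy":6,"dz":0,"wx":0,"wy":0,"wz":20,"fingers":10},{"dx":-55,"dy":5,"dz":0,"wx":0,"wy":0,"wz":22,"fingers":10},{"dx":-59,"dy":5,"dz":0,"wx":0,"wy":0,"wz":24,"fingers":10},{"dx":-62,"dy":4,"dz":0,"wx":0,"wy":0,"wz":24,"fingers":10},{"dx":-62,"dy":4,"dz":0,"wx":0,"wy":0,"wz":24,"fingers":10},{"dx":-62,"dy":4,"dz":0,"wx":0,"wy":0,"wz":24,"fingers":10}]' 30
python3 -c "
from h import *
o=telemetry.get_obs();p=o['position'][:2]-[.4849,.0811];print(np.hypot(*p),np.degrees(np.arctan2(p[1],p[0]))-7.05)"
```

```text
time_s: 8.95
position: [0.468, 0.2188, 0.0868]
ee_rot: [0.662, 0.749, 0.004, 0.001]
wrist_force: [16.2, 2.5, -9.2]
finger_gap: 0.017
0.13872559496370915 89.96412744493959
```

```bash
python3 -m crank '[{"dx":4,"dy":0,"dz":0,"wx":0,"wy":0,"wz":0,"fingers":10},{"dx":4,"dy":0,"dz":0,"wx":0,"wy":0,"wz":0,"fingers":50},{"dx":4,"dy":0,"dz":0,"wx":0,"wy":0,"wz":0,"fingers":50},{"dx":4,"dy":0,"dz":0,"wx":0,"wy":0,"wz":0,"fingers":50},{"dx":4,"dy":0,"dz":5,"wx":0,"wy":0,"wz":0,"fingers":50},{"dx":4,"dy":0,"dz":20,"wx":0,"wy":0,"wz":0,"fingers":50},{"dx":4,"dy":0,"dz":50,"wx":0,"wy":0,"wz":0,"fingers":50},{"dx":4,"dy":0,"dz":90,"wx":0,"wy":0,"wz":0,"fingers":50},{"dx":4,"dy":0,"dz":130,"wx":0,"wy":0,"wz":0,"fingers":50},{"dx":4,"dy":0,"dz":150,"wx":0,"wy":0,"wz":0,"fingers":50}]' 30
python3 -c "
from h import *
print(telemetry.get_obs()['joint_pos'].round(2))
I,D=viewer.snapshot('scene')
r=nets.pinpoint('leg_post','scene')[:1];print([(x['score'],w('scene',x['point'],z=.1)) for x in r])
cv2.imwrite('pics/s2.png',cv2.resize(I[60:300,150:470],(800,600))[:,:,::-1])
viewer.snapshot('top');r=nets.pinpoint('leg_post','top')[:1];print([(x['score'],w('top',x['point'],z=.1)) for x in r])
r=nets.pinpoint('lid_bar','top')[:1];print([(x['score'],w('top',x['point'],z=.11)) for x in r])"
```

```text
time_s: 10.2
position: [0.468, 0.2184, 0.2396]
ee_rot: [0.662, 0.749, 0.002, 0.001]
wrist_force: [-0.1, -0.6, -0.6]
finger_gap: 0.0503
[ 0.09  0.42 -0.77  1.87  0.35  0.99 -0.71]
[(0.86, array([0.47769289, 0.21482683, 0.1       ]))]
[(0.94, array([0.46668936, 0.22362878, 0.1       ]))]
[(0.67, array([ 0.5861634 , -0.13070936,  0.11      ]))]
```

View pics/s2.png

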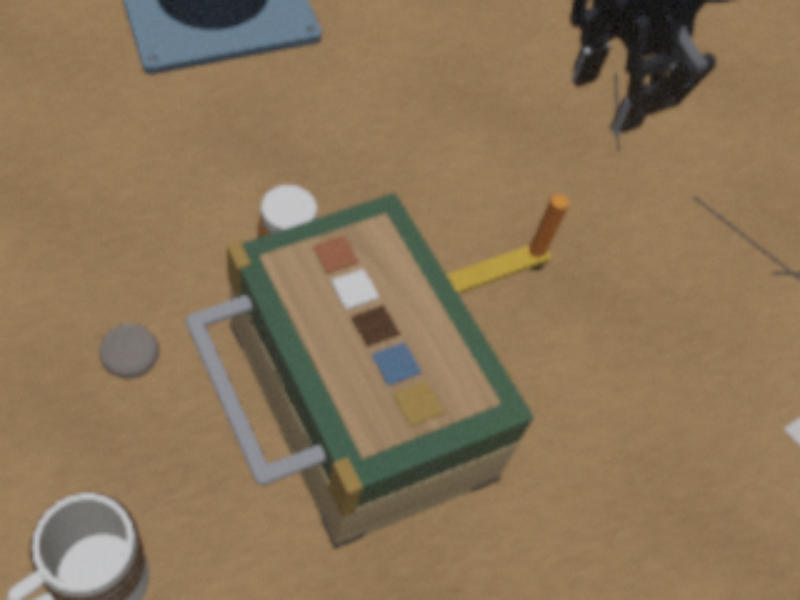

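The leg is fully out, with the post at about (555,205) in the crop. The commanded arc, both cameras and the force reading agree. Next I'll go to the bar.

```bash
python3 -m crank '[{"dx":4,"dy":-12,"dz":5,"wx":0,"wy":0,"wz":-4,"fingers":50},{"dx":15,"dy":-45,"dz":10,"wx":0,"wy":0,"wz":-12,"fingers":50},{"dx":28,"dy":-85,"dz":10,"wx":0,"wy":0,"wz":-21,"fingers":50},{"dx":42,"dy":-125,"dz":10,"wx":0,"wy":0,"wz":-30,"fingers":50},{"dx":56,"dy":-165,"dz":10,"wx":0,"wy":0,"wz":-39,"fingers":50},{"dx":70,"dy":-205,"dz":10,"wx":0,"wy":0,"wz":-48,"fingers":40},{"dx":84,"dy":-245,"dz":10,"wx":0,"wy":0,"wz":-57,"fingers":40},{"dx":98,"dy":-285,"dz":10,"wx":0,"wy":0,"wz":-66,"fingers":40},{"dx":108,"dy":-320,"dz":10,"wx":0,"wy":0,"wz":-75,"fingers":40},{"dx":114,"dy":-340,"dz":10,"wx":0,"wy":0,"wz":-82,"fingers":40}]' 30
python3 -m crank '[{"dx":4,"dy":-9,"dz":0,"wx":0,"wy":0,"wz":-6,"fingers":40},{"dx":5,"dy":-11,"dz":0,"wx":0,"wy":0,"wz":-8,"fingers":40},{"dx":5,"dy":-11,"dz":0,"wx":0,"wy":0,"wz":-8,"fingers":40},{"dx":5,"dy":-11,"dz":-20,"wx":0,"wy":0,"wz":-8,"fingers":40},{"dx":5,"dy":-11,"dz":-45,"wx":0,"wy":0,"wz":-8,"fingers":40},{"dx":5,"dy":-11,"dz":-65,"wx":0,"wy":0,"wz":-8,"fingers":40},{"dx":5,"dy":-11,"dz":-75,"wx":0,"wy":0,"wz":-8,"fingers":40},{"dx":5,"dy":-11,"dz":-80,"wx":0,"wy":0,"wz":-8,"fingers":40},{"dx":5,"dy":-11,"dz":-80,"wx":0,"wy":0,"wz":-8,"fingers":40},{"dx":5,"dy":-11,"dz":-80,"wx":0,"wy":0,"wz":-8,"fingers":40}]' 30
python3 -c "
from h import *
o=telemetry.get_obs();print(o['joint_pos'].round(2));print(R.from_quat(o['ee_rot']).as_matrix().round(3))
I,D=viewer.snapshot('top');cv2.imwrite('pics/t3.png',cv2.resize(I[60:260,130:396],(798,600))[:,:,::-1])"
```

```text
time_s: 11.7
position: [0.5809, -0.1259, 0.2456]
ee_rot: [0.992, 0.126, -0.001, 0.0]
wrist_force: [0.2, -0.1, 1.0]
finger_gap: 0.04
time_s: 12.95
position: [0.5868, -0.1333, 0.167]
ee_rot: [0.998, 0.062, 0.001, 0.0]
wrist_force: [0.5, -0.7, -0.3]
finger_gap: 0.0398
[ 0.37  0.57 -0.3   1.72  0.21  0.88 -1.47]
[[ 0.992  0.123  0.001]
 [ 0.123 -0.992 -0.   ]
 [ 0.001  0.    -1.   ]]
```

View pics/t3.png

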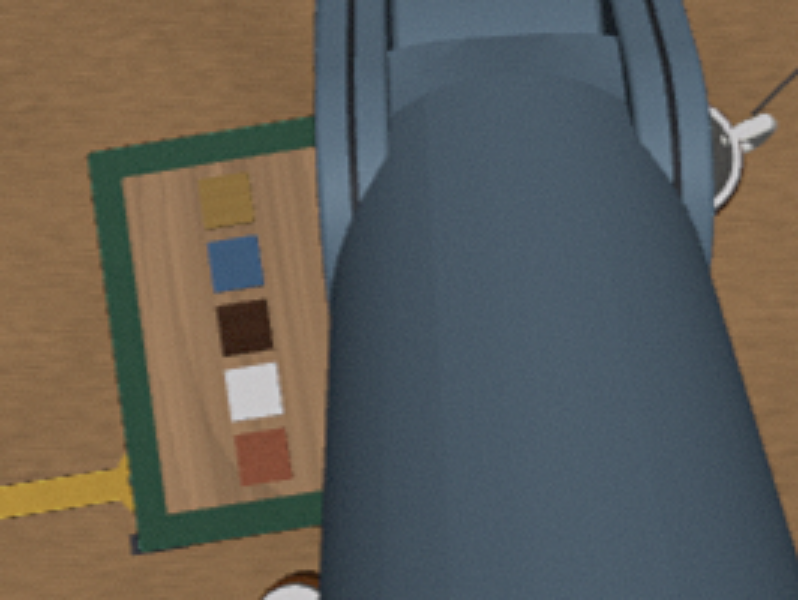

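The arm hides the bar in this view, but the lid fit and pinpoint already fix it within a few mm, against 13 mm of clearance per side. I'll descend and close.

```bash
python3 -m crank '[{"dx":0,"dy":0,"dz":-8,"wx":0,"wy":0,"wz":0,"fingers":40},{"dx":0,"dy":0,"dz":-18,"wx":0,"wy":0,"wz":0,"fingers":40},{"dx":0,"dy":0,"dz":-28,"wx":0,"wy":0,"wz":0,"fingers":40},{"dx":0,"dy":0,"dz":-38,"wx":0,"wy":0,"wz":0,"fingers":40},{"dx":0,"dy":0,"dz":-46,"wx":0,"wy":0,"wz":0,"fingers":40},{"dx":0,"dy":0,"dz":-52,"wx":0,"wy":0,"wz":0,"fingers":40},{"dx":0,"dy":0,"dz":-56,"wx":0,"wy":0,"wz":0,"fingers":40},{"dx":0,"dy":0,"dz":-58,"wx":0,"wy":0,"wz":0,"fingers":40},{"dx":0,"dy":0,"dz":-58,"wx":0,"wy":0,"wz":0,"fingers":40},{"dx":0,"dy":0,"dz":-58,"wx":0,"wy":0,"wz":0,"fingers":40}]' 30
python3 -m crank '[{"dx":0,"dy":0,"dz":0,"wx":0,"wy":0,"wz":0,"fingers":8},{"dx":0,"dy":0,"dz":0,"wx":0,"wy":0,"wz":0,"fingers":8},{"dx":0,"dy":0,"dz":0,"wx":0,"wy":0,"wz":0,"fingers":8},{"dx":0,"dy":0,"dz":0,"wx":0,"wy":0,"wz":0,"fingers":8},{"dx":0,"dy":0,"dz":0,"wx":0,"wy":0,"wz":0,"fingers":8},{"dx":0,"dy":0,"dz":0,"wx":0,"wy":0,"wz":0,"fingers":8},{"dx":0,"dy":0,"dz":0,"wx":0,"wy":0,"wz":0,"fingers":8},{"dx":0,"dy":0,"dz":0,"wx":0,"wy":0,"wz":0,"fingers":8},{"dx":0,"dy":0,"dz":0,"wx":0,"wy":0,"wz":0,"fingers":8},{"dx":0,"dy":0,"dz":0,"wx":0,"wy":0,"wz":0,"fingers":8}]' 60
python3 - <<'E'
import numpy as np
for t in list(np.radians([0,4,8,12,16,20,24,28,32,36,40,44,48,52,56,60,63,66,68,70,72,73]))+[1.293]:
    s=210-(210*np.cos(t)-25*np.sin(t));z=210*np.sin(t)+25*np.cos(t)-25
    print(round(np.degrees(t),1),np.round([-.1227*s,.9925*s,z],1))
E
```

```text
time_s: 14.25
position: [0.5865, -0.1334, 0.1085]
ee_rot: [0.998, 0.062, 0.0, 0.0]
wrist_force: [-0.5, -0.2, 0.2]
finger_gap: 0.04
time_s: 15.5
position: [0.5864, -0.1331, 0.1086]
ee_rot: [0.998, 0.062, 0.0, -0.0]
wrist_force: [-2.4, 1.3, 5.7]
finger_gap: 0.0122
0.0 [-0.  0.  0.]
4.0 [-0.3  2.2 14.6]
8.0 [-0.7  5.5 29. ]
12.0 [-1.2  9.7 43.1]
16.0 [-1.8 14.9 56.9]
20.0 [-2.6 21.1 70.3]
24.0 [-3.5 28.1 83.3]
28.0 [-4.5 36.  95.7]
32.0 [ -5.5  44.8 107.5]
36.0 [ -6.7  54.4 118.7]
40.0 [ -8.   64.7 129.1]
44.0 [ -9.4  75.7 138.9]
48.0 [-10.8  87.4 147.8]
52.0 [-12.3  99.7 155.9]
56.0 [-13.9 112.4 163.1]
60.0 [-15.5 125.7 169.4]
63.0 [-16.8 135.9 173.5]
66.0 [-18.1 146.3 177. ]
68.0 [-19.  153.4 179.1]
70.0 [-19.8 160.5 180.9]
72.0 [-20.7 167.6 182.4]
73.0 [-21.2 171.2 183.1]
74.1 [-21.7 175.1 183.8]
```

```bash
python3 -m crank '[{"dx":0,"dy":1,"dz":5,"wx":0,"wy":0,"wz":0,"fingers":8},{"dx":0,"dy":2,"dz":15,"wx":0,"wy":0,"wz":0,"fingers":8},{"dx":-1,"dy":6,"dz":29,"wx":0,"wy":0,"wz":0,"fingers":8},{"dx":-1,"dy":10,"dz":43,"wx":0,"wy":0,"wz":0,"fingers":8},{"dx":-2,"dy":15,"dz":57,"wx":0,"wy":0,"wz":0,"fingers":8},{"dx":-3,"dy":21,"dz":70,"wx":0,"wy":0,"wz":0,"fingers":8},{"dx":-4,"dy":28,"dz":83,"wx":0,"wy":0,"wz":0,"fingers":8},{"dx":-4,"dy":32,"dz":90,"wx":0,"wy":0,"wz":0,"fingers":8},{"dx":-4,"dy":36,"dz":96,"wx":0,"wy":0,"wz":0,"fingers":8},{"dx":-4,"dy":36,"dz":96,"wx":0,"wy":0,"wz":0,"fingers":8}]' 60
cat > ang.py <<'E'
from h import *
# lid angle from TCP, hinge at (561.2,75.4,85), grasp 2 mm above TCP
o=telemetry.get_obs();p=o["position"]*1000+[0,0,2]-[561.2,75.4,85];a=-(p[0]*-.1227+p[1]*.9925);z=p[2]
print("radius",np.hypot(a,z),"(211.5) theta",np.arctan2(z,a)-np.arctan2(25,210),"force",o["wrist_force"].round(1),"F cy",o["wrist_force"]@[-.1227,.9925,0], "x-off",p[0]*.9925+p[1]*.1227)
E
python3 ang.py
```

```text
time_s: 16.75
position: [0.5821, -0.0986, 0.2048]
ee_rot: [0.998, 0.061, -0.0, 0.001]
wrist_force: [2.4, -5.4, -0.7]
finger_gap: 0.012
radius 213.41259427526663 (211.5) theta 0.48902405484107137 force [ 2.4 -5.4 -0.7] F cy -5.686679315586813 x-off -0.621824200608458
```

```bash
python3 -c "
from h import *
I,D=viewer.snapshot('scene');cv2.imwrite('pics/s4.png',cv2.resize(I[60:300,150:470],(800,600))[:,:,::-1])"
```

```text
(no output)
```

View pics/s4.png

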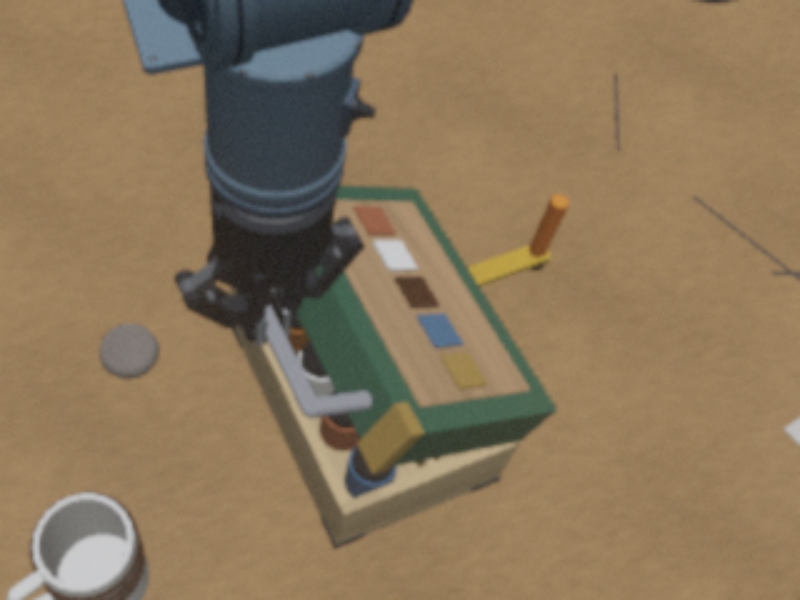

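```bash
python3 -m crank '[{"dx":0,"dy":4,"dz":6,"wx":0,"wy":0,"wz":0,"fingers":8},{"dx":-1,"dy":9,"dz":12,"wx":0,"wy":0,"wz":0,"fingers":8},{"dx":-2,"dy":18,"dz":23,"wx":0,"wy":0,"wz":0,"fingers":8},{"dx":-4,"dy":29,"dz":33,"wx":0,"wy":0,"wz":0,"fingers":8},{"dx":-5,"dy":40,"dz":43,"wx":0,"wy":0,"wz":0,"fingers":8},{"dx":-6,"dy":51,"dz":52,"wx":0,"wy":0,"wz":0,"fingers":8},{"dx":-8,"dy":64,"dz":60,"wx":0,"wy":0,"wz":0,"fingers":8},{"dx":-9,"dy":76,"dz":67,"wx":0,"wy":0,"wz":0,"fingers":8},{"dx":-10,"dy":83,"dz":71,"wx":0,"wy":0,"wz":0,"fingers":8},{"dx":-10,"dy":83,"dz":71,"wx":0,"wy":0,"wz":0,"fingers":8}]' 60
python3 ang.py
```

```text
time_s: 18.05
position: [0.5721, -0.0167, 0.2779]
ee_rot: [0.998, 0.061, 0.0, 0.002]
wrist_force: [-4.7, -9.9, 16.1]
finger_gap: 0.0114
radius 215.8169563117716 (211.5) theta 1.00812076310658 force [-4.7 -9.9 16.1] F cy -9.25335381462452 x-off -0.4950579740858263
```

The lid is rising cleanly with the bar in the jaws, and the leg is still out. The tangential force of about -1.4 N matches gravity. The 18 N radial part is internal stress, so I'll relieve it while going on to about 70°.

```bash
python3 -m crank '[{"dx":0,"dy":1,"dz":3,"wx":0,"wy":0,"wz":0,"fingers":8},{"dx":-1,"dy":7,"dz":7,"wx":0,"wy":0,"wz":0,"fingers":8},{"dx":-2,"dy":13,"dz":9,"wx":0,"wy":0,"wz":0,"fingers":8},{"dx":-2,"dy":18,"dz":11,"wx":0,"wy":0,"wz":0,"fingers":8},{"dx":-3,"dy":23,"dz":13,"wx":0,"wy":0,"wz":0,"fingers":8},{"dx":-4,"dy":28,"dz":15,"wx":0,"wy":0,"wz":0,"fingers":8},{"dx":-4,"dy":33,"dz":16,"wx":0,"wy":0,"wz":0,"fingers":8},{"dx":-5,"dy":38,"dz":17,"wx":0,"wy":0,"wz":0,"fingers":8},{"dx":-5,"dy":41,"dz":18,"wx":0,"wy":0,"wz":0,"fingers":8},{"dx":-5,"dy":41,"dz":18,"wx":0,"wy":0,"wz":0,"fingers":8}]' 60
cat >> ang.py <<'E'
print("a",a,"theta_a",np.arccos(a/211.5)-np.arctan2(25,210))
E
python3 ang.py
```

```text
time_s: 19.3
position: [0.5666, 0.0277, 0.2943]
ee_rot: [0.998, 0.062, -0.001, -0.0]
wrist_force: [-4.2, -3.2, 10.1]
finger_gap: 0.0116
radius 216.63906370586085 (211.5) theta 1.228878787245406 force [-4.2 -3.2 10.1] F cy -2.687497422850648 x-off -0.5021941655954061
a 48.00143259639213 theta_a 1.2233542321310837
```

```bash
python3 -m crank '[{"dx":0,"dy":2,"dz":2,"wx":0,"wy":0,"wz":0,"fingers":8},{"dx":0,"dy":5,"dz":3,"wx":0,"wy":0,"wz":0,"fingers":8},{"dx":-1,"dy":8,"dz":4,"wx":0,"wy":0,"wz":0,"fingers":8},{"dx":-1,"dy":11,"dz":5,"wx":0,"wy":0,"wz":0,"fingers":8},{"dx":-2,"dy":13,"dz":5,"wx":0,"wy":0,"wz":0,"fingers":8},{"dx":-2,"dy":14,"dz":5,"wx":0,"wy":0,"wz":0,"fingers":8},{"dx":-2,"dy":14,"dz":5,"wx":0,"wy":0,"wz":0,"fingers":8},{"dx":-2,"dy":14,"dz":5,"wx":0,"wy":0,"wz":0,"fingers":8},{"dx":-2,"dy":14,"dz":5,"wx":0,"wy":0,"wz":0,"fingers":8},{"dx":-2,"dy":14,"dz":5,"wx":0,"wy":0,"wz":0,"fingers":8}]' 60
python3 ang.py; python3 - <<'E'
from h import *
for cam in("top","scene"):
    I,D=viewer.snapshot(cam)
    r=nets.cut_out("lid",cam)
    if r:
        P=cloud(cam,D,r[0]["region"])*1000-[561.2,75.4,85]
        Q=np.c_[P@[-.1227,.9925,0],P[:,2],P@[.9925,.1227,0]]
        # in lid frame at 1.293
        t=1.293;u=-Q[:,0]*np.cos(t)+Q[:,1]*np.sin(t);v=Q[:,0]*np.sin(t)+Q[:,1]*np.cos(t)
        print(cam,len(P))
        for nm,m in(("front",(abs(u-160)<12)&(v>5)&(v<45)),("top",(abs(v-50)<12)&(u>10)&(u<150)),("under",(abs(v)<12)&(u>10)&(u<150))):
            if m.sum()>80:
                A=(u,v) if nm=="front" else (v,u);s=np.polyfit(A[1][m],A[0][m],1);print(nm,m.sum(),"dtheta from slope",s[0]*(-1 if nm=="front" else 1),"mid offset",np.median(A[0][m]))
    for q,z in(("leg_post",.1),("mug",0),("jar",0),("stone",0)):
        for x in nets.pinpoint(q,cam)[:1]: print(q,round(x["score"],2),w(cam,x["point"],z=z).round(3))
    cv2.imwrite(f"pics/{cam}5.png",cv2.resize(I,(768,576))[:,:,::-1])
E
```

```text
time_s: 20.55
position: [0.565, 0.0409, 0.2976]
ee_rot: [0.998, 0.062, -0.001, -0.0]
wrist_force: [2.0, 2.6, -19.4]
finger_gap: 0.0113
radius 217.40556524375606 (211.5) theta 1.29192301777404 force [  2.    2.6 -19.4] F cy 2.3222412703230435 x-off -0.48056359268863424
a 34.71894010033864 theta_a 1.2874042825300451
top 4115
front 2455 dtheta from slope -0.011792586815394301 mid offset 159.76125502345084
leg_post 0.64 [0.468 0.225 0.1  ]
jar 0.74 [ 0.389 -0.019  0.   ]
stone 0.91 [ 0.47  -0.199  0.   ]
scene 4657
front 1619 dtheta from slope -0.014215294247881132 mid offset 161.8751955080411
top 129 dtheta from slope -0.0011157639029243762 mid offset 43.52794374905206
under 1374 dtheta from slope -0.007567474638271406 mid offset 0.7982104674709962
leg_post 0.63 [0.478 0.215 0.1  ]
mug 0.6 [ 0.67  -0.269  0.   ]
jar 0.97 [ 0.391 -0.031  0.   ]
stone 0.92 [ 0.472 -0.194  0.   ]
```

View pics/scene5.png

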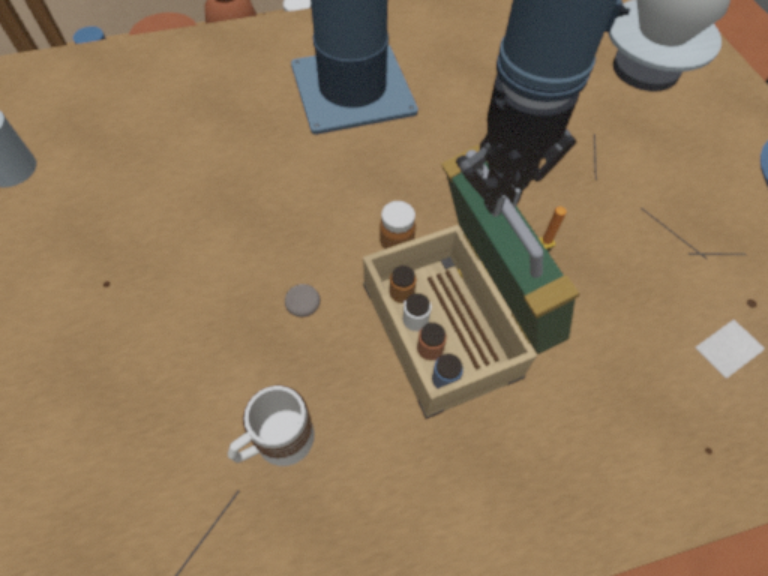

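The lid is upright in the gripper, with the bar end at about (520,230), the post at (555,225) and the bystanders in place. TCP and cameras put the lid at about 1.281–1.292 rad, against a target of 1.293. I'll add a small nudge and relieve the 19 N pull.

```bash
python3 -m crank '[{"dx":0,"dy":1,"dz":-1,"wx":0,"wy":0,"wz":0,"fingers":8},{"dx":0,"dy":1.5,"dz":-2,"wx":0,"wy":0,"wz":0,"fingers":8},{"dx":0,"dy":1.5,"dz":-3,"wx":0,"wy":0,"wz":0,"fingers":8},{"dx":0,"dy":1.5,"dz":-3,"wx":0,"wy":0,"wz":0,"fingers":8},{"dx":0,"dy":1.5,"dz":-3,"wx":0,"wy":0,"wz":0,"fingers":8},{"dx":0,"dy":1.5,"dz":-3,"wx":0,"wy":0,"wz":0,"fingers":8},{"dx":0,"dy":1.5,"dz":-3,"wx":0,"wy":0,"wz":0,"fingers":8},{"dx":0,"dy":1.5,"dz":-3,"wx":0,"wy":0,"wz":0,"fingers":8},{"dx":0,"dy":1.5,"dz":-3,"wx":0,"wy":0,"wz":0,"fingers":8},{"dx":0,"dy":1.5,"dz":-3,"wx":0,"wy":0,"wz":0,"fingers":8}]' 60
python3 ang.py
```

```text
time_s: 22.4
position: [0.5651, 0.0411, 0.2975]
ee_rot: [0.998, 0.061, 0.0, 0.001]
wrist_force: [-7.3, -1.3, -1.8]
finger_gap: 0.012
radius 217.25914026235282 (211.5) theta 1.2927007598995208 force [-7.3 -1.3 -1.8] F cy -0.36471875747040283 x-off -0.37754413215314253
a 34.52874301780145 theta_a 1.288315857466968
```

```bash
python3 -m crank '[{"dx":0,"dy":0.5,"dz":0,"wx":0,"wy":0,"wz":0,"fingers":8},{"dx":0,"dy":1,"dz":0,"wx":0,"wy":0,"wz":0,"fingers":8},{"dx":0,"dy":1,"dz":0,"wx":0,"wy":0,"wz":0,"fingers":8},{"dx":0,"dy":1,"dz":0,"wx":0,"wy":0,"wz":0,"fingers":8},{"dx":0,"dy":1,"dz":0,"wx":0,"wy":0,"wz":0,"fingers":8},{"dx":0,"dy":1,"dz":0,"wx":0,"wy":0,"wz":0,"fingers":8},{"dx":0,"dy":1,"dz":0,"wx":0,"wy":0,"wz":0,"fingers":8},{"dx":0,"dy":1,"dz":0,"wx":0,"wy":0,"wz":0,"fingers":8},{"dx":0,"dy":1,"dz":0,"wx":0,"wy":0,"wz":0,"fingers":8},{"dx":0,"dy":1,"dz":0,"wx":0,"wy":0,"wz":0,"fingers":8}]' 60
python3 ang.py; python3 - <<'E'
from h import *
for cam in("top","scene"):
    I,D=viewer.snapshot(cam)
    r=nets.cut_out("lid",cam)
    if r:
        P=cloud(cam,D,r[0]["region"])*1000-[561.2,75.4,85]
        Q=np.c_[P@[-.1227,.9925,0],P[:,2]]
        t=1.293;u=-Q[:,0]*np.cos(t)+Q[:,1]*np.sin(t);v=Q[:,0]*np.sin(t)+Q[:,1]*np.cos(t)
        m=(abs(u-160)<12)&(v>5)&(v<45);print(cam,"front",np.polyfit(v[m],u[m],1))
        m=(abs(v)<12)&(u>10)&(u<150)
        if m.sum()>80: print(cam,"under",np.polyfit(u[m],v[m],1))
E
```

```text
time_s: 23.65
position: [0.565, 0.0418, 0.2976]
ee_rot: [0.998, 0.061, -0.0, 0.001]
wrist_force: [-9.1, -2.1, -1.3]
finger_gap: 0.0116
radius 217.2619148644807 (211.5) theta 1.296150016355801 force [-9.1 -2.1 -1.3] F cy -0.9826743724650637 x-off -0.37356957877942554
a 33.789112726381404 theta_a 1.2918594517624025
top front [6.15401363e-03 1.59546437e+02]
scene front [1.68582434e-02 1.61430792e+02]
scene under [-0.00354831  1.91256624]
```

```bash
python3 -c "
from plant import robot
print(robot.finish_job())"
```

```text
the job is handed in; nothing more can be done
None
```

The chest is ready for the stay: the leg was swung fully out first, then the lid was raised by its bar to the balance point. I handed the job in at about 24 s with the gripper still holding the lid there.

- **Leg:** I gripped the post and swung it until it pushed back with about 16 N at the end stop. The gripper position gave 89.96°, and both cameras still showed the leg out after the lid was up.
- **Lid:** The target is 1.293 rad. The gripper position gave 1.292 to 1.296 rad at the end. The last camera fits disagreed slightly, putting it between 1.276 and 1.290 rad, which I took as depth and calibration error. The lid never went noticeably past the balance point.
- **Mug, jar and stone:** With the lid up, the jar and stone still measured within about 1 cm of where they started, as did the mug in one camera. The other camera missed the mug.
- **Forces:** The gripper sat about 5 mm farther from the hinge than expected, which caused a temporary internal load of up to about 19 N. I relieved it before the end; about 9 N of sideways load remained at hand-in. Readings at the end of each move stayed well under the limits.

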